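# Set the sprung cutting gauge to the red stop

### The arm

A 6-joint arm with a two-finger parallel gripper is mounted at the origin on a cart in front of the work surface, level with it; the furniture and walls round the work are solid. World frame = base frame: x ahead of the robot, y to its left, z up, the work surface at z = 0. Lengths are in m, angles in rad, forces in N, time in s.
With the tool pointing down it reaches from about 0.375 to 0.925 m from the base axis. Payload 5.7 kg.
Tool frame: the origin (TCP) lies at the very end of the fingers, on their centre line; the grasp point (between the pads) lies 19 mm behind it; z points along the fingers, y is the direction in which the jaws open and shut (so a half turn about z gives the same grasp; the last joint's range is limited). The gripper opens to 85 mm and grips with 20 to 120 N. Pads are 22 mm wide; open, the fingers measure 114 mm over their backs; the gripper's body (76 mm by 85 mm) begins 54 mm behind the grasp point. The pads swing forward as they close: fully open they stand 13 mm farther back than shut.
Start: joints at [1.071, 0.359, 1.51, -0, 1.272, -0.115], TCP at [0.225, 0.556, 0.231] pointing down, gripper open.
Joint ranges: [-2.97, 2.97], [-1.01, 2.36], [0.21, 2.38], [-0.96, 4.11], [0.2, 2.71], [-2.98, 2.98]. Speed limits (rad/s): [2.39, 2.39, 3.14, 3.14, 3.14, 3.14].

### API

Orientations are given as a 3x3 rotation matrix whose columns are the frame's x, y, z axes.
In Python, from cell import read_state, read_camera, camera_params, hand_in gives the robot as it stands.
- The arm moves only by the tool move_arm, never from a script. Its argument "moves" is a list of rows, each an object with "grip": the opening, from -1 (shut) to 1 (fully open); "travel": the shift along the tool's x, y, z in m, a list of three; "yaw": the turn about the tool's z in degrees. A call has 1 to 20 rows; each row is the pose to reach, as a shift and turn from the pose measured when the call began, along the tool's axes at that moment; what a row does not reach only later rows make up. A row lasts 1/8 s, in which the tool goes at most 62.5 mm and 10.7 degrees, less where a joint would pass 70% of its speed; a pose out of reach is approached as far as the arm can. A call with a gripper value outside its range is refused whole. The fingers move at their own pace and stop on an object; the grip force is fixed at half the most. Time passes only in rows, so rows that repeat a pose let the fingers close. It gives the time, the measured TCP pose, the force and the opening at its end, in the units of the state.
- read_state(): the state, without advancing time (a new reading comes with each control period).
- read_camera(name): name is "scene" or "top" or "wrist"; returns the picture (400x640x3 uint8, red, green, blue); there is no depth.
- camera_params(name): a dict with "fx", "fy", "cx", "cy" (pixels), "R" (3x3) and "t" (3): a world point X has camera coordinates R X + t; the wrist camera has in their place "mount" (4x4, takes a point from camera to tool coordinates, whose origin is the TCP and whose axes are the flange's). Camera axes: x right, y down, z forward; pixel columns grow to the right and rows downward; lengths in m; the calibration is good to about 2 mm. A picture is of the moment at which its call begins: read the wrist's pose just before it. camera_params takes no time and is no camera call.
- hand_in(): hands the job in, once; it reports no verdict.
The state is a dict: "time": time; "joint_pos": joint angles; "joint_velocities": joint speeds; "effort": joint torques, N m; "tool_pos": TCP position; "tcp_rot": TCP orientation; "ft_force": force on the tool from outside, world axes, zero at the start; "ft_torque": the same for the moment, N m; "width": finger opening in m.
Only numpy, scipy, OpenCV 4.12 (cv2) and the standard library are available. Lean on these libraries where they do the work, as an engineer would, in place of code of your own. Each camera call takes 0.05 s, during which the arm holds its last target.

### The job

Set the sprung cutting-length gauge on the worktop to its red stop: take the rod by its upright orange grip tab, draw it out against the spring with its hook lifted over the stops, and lower the hook behind the red stop (not a grey one). Ease the rod back until the hook bears on the red stop, and let go so that it stays hooked there by itself with the rod lying level; never let the rod snap back. Leave the tea light, the tea carton and the glass beside the gauge where they stand.

Things in the scene. Friction and masses are not known exactly. Their poses are not given: they have to be found in the camera images.
- gauge: Wooden bed fixed to the worktop, 400 x 64 x 12 mm, x = -210 to +190 mm of its origin (on the worktop, mid-width). +x: the way the rod is drawn out; z up. Cheeks at x = -180 mm hold a pivot 34 mm up; a grey barrel 29 mm thick, axis 50 mm up, runs from there to x = -10 mm with the steel rod coming out of its front. Three stops stand across the bed ahead of it.
- grip_tab (a point): Where to grip: orange upright tab on the rod's front end, 12 mm thick across the bed (pinch it along the bed's y), 22 mm long along the rod, 40 mm high, free on both sides. The point is inside it, 22 mm below its top (75 mm above the worktop with the rod level), at bed x = 20 mm + joint rod, 44 mm straight above the hook point. It can turn a little between the pads as the rod tilts.
- hook (a point): Foot of the rod's hook: middle of the lower edge of its inner face (towards the barrel). The hook is a steel plate 5 mm thick (on the +x side of this point), 26 mm wide, hanging 16 mm below the rod's underside. Rod level: this point is 31 mm above the worktop and the rod's underside 47 mm, 2 mm above the stops' tops.
- red_stop: The red stop, an upright fin fixed across the bed: 6 mm thick along the bed's x, 34 mm wide, its top 33 mm above its origin (45 mm above the worktop). Origin at the middle of its foot, on the bed's top; axes parallel to the bed's. Hooked, the hook point is 3 mm on the +x side of its origin.
- grey_stop_a: A grey stop, same shape as the red one; the three stops stand about 45 (35 to 55) mm apart, in any order.
- grey_stop_b: The other grey stop, same shape.
- rod (a joint): How far the rod is drawn out of the barrel, m: 0 at rest, at most 0.155. A nearly constant spring, 5 N at rest and 6.2 N at the far end, pulls it back whenever it is let go; it is damped (15 N per m/s).
- barrel (a joint): Tilt of barrel and rod about the pivot, rad: 0 level (resting on its saddle), up to 0.35 with the front end raised. It falls back by its own weight (the front end weighs about 3 N).
- tea_light: Bystander: small candle in a metal cup, 38 mm across, 15 mm high; origin under its middle.
- tea_carton: Bystander: yellow cardboard tea carton, 59 x 112 x 74 mm, standing; origin under its middle.
- rinsed_glass: Bystander: clear drinking glass standing upside down, 81 mm across, 91 mm high; origin under its middle.

How it is judged:
By the outcome, as a careful person would: the job done as asked, in the order asked, and still so for the second after the job is handed in, with the robot touching nothing.
It also fails if it takes over 35 s, if anything falls off the work surface, if the arm or the gripper's body presses on something with over 40 N, if the wrist force passes 120 N, or if a joint passes its speed limit or range.

## Working session

There is one attempt and no reset: what is moved stays moved. The work goes in short steps, Python scripts to look and compute and a tool call to move; the robot and the scene stay as the last step left them, time stands still between calls to the robot, and variables do not carry over. Pictures are saved under pics/ and viewed, and the job is handed in when it is done.

Besides the shell and the picture viewer there is one more tool, called after ">>>" as name([rows], argument=value, ...), one row to a line, values as JSON. move_arm: Moves the arm, as the interface text tells. Its arguments: {"type":"object","properties":{"moves":{"type":"array","items":{"type":"object","properties":{"grip":{"type":"number"},"travel":{"type":"array","items":{"type":"number"}},"yaw":{"type":"number"}}}}},"required":["moves"]}

```bash
mkdir -p pics; ls; python3 - <<'E'
from cell import *
import cv2,numpy as np
s=read_state();print(s['time'],s['tool_pos'],s['tcp_rot'],s['width'],s['ft_force'])
for n in ['scene','top','wrist']:
    cv2.imwrite(f'pics/{n}0.png',read_camera(n)[:,:,::-1]); print(n,camera_params(n))
E
```

```text
pics
0.0 [0.22487989 0.55551071 0.23045111] [[-9.26878553e-01  3.75360253e-01 -9.10558030e-04]
 [ 3.75361285e-01  9.26877153e-01 -1.62773026e-03]
 [ 2.32990190e-04 -1.85049650e-03 -9.99998261e-01]] 0.08557976028607847 [0.03827782 0.04481386 0.38507413]
scene {'fx': 411.14045391016356, 'fy': 411.14045391016356, 'cx': 318.78639426927907, 'cy': 200.3539047678224, 'R': array([[ 0.81212428, -0.58331389,  0.01410908],
       [-0.41938106, -0.60035787, -0.68094784],
       [ 0.40567683,  0.54709719, -0.732196  ]]), 't': array([-0.34227399,  0.38822414,  0.59768266])}
top {'fx': 443.8443735568656, 'fy': 443.8443735568656, 'cx': 320.5979460094725, 'cy': 196.66169502739692, 'R': array([[-0.02460595, -0.99963782, -0.01089813],
       [-0.98861675,  0.02595037, -0.1482009 ],
       [ 0.14843003,  0.00712744, -0.98889723]]), 't': array([0.16166605, 0.56342   , 0.82382027])}
wrist {'fx': 309.21483218810806, 'fy': 309.21483218810806, 'cx': 318.25130160482746, 'cy': 199.73011388527175, 'mount': array([[ 1.45416604e-04, -9.50524451e-01, -3.10649716e-01,
         7.93889148e-02],
       [ 9.99999989e-01,  1.50241346e-04,  8.39701324e-06,
        -1.63728374e-04],
       [ 3.86908650e-05, -3.10649714e-01,  9.50524462e-01,
        -1.42223154e-01],
       [ 0.00000000e+00,  0.00000000e+00,  0.00000000e+00,
         1.00000000e+00]])}
```

View pics/scene0.png

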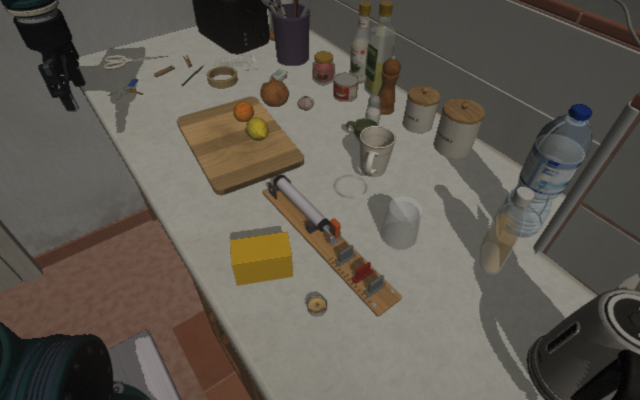

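View pics/top0.png

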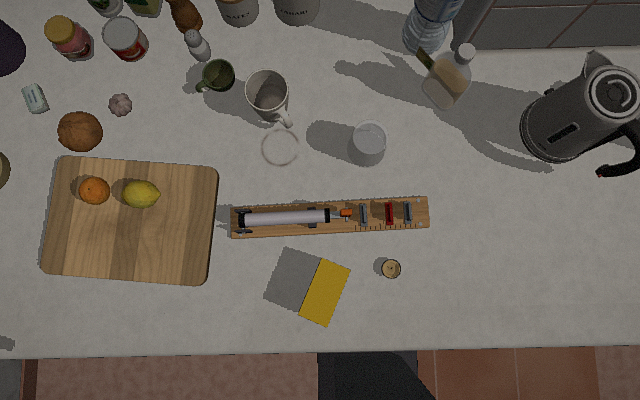

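View pics/wrist0.png

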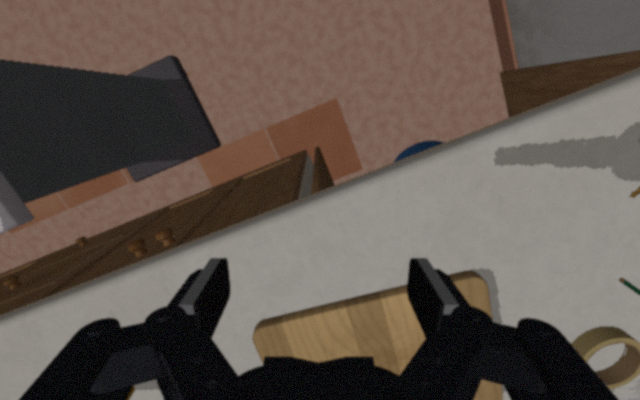

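The top view shows the gauge running left to right (world -y), with the tab near (346,213) and stops at about 363 (grey), 389 (red) and 408 (grey). The tea carton, tea light and glass stand around it. Next I'll measure these.

```bash
cat > h.py <<'E'
import cv2,numpy as np
from cell import *
def ray(n,uv,z):
    p=camera_params(n);d=p['R'].T@np.array([(uv[0]-p['cx'])/p['fx'],(uv[1]-p['cy'])/p['fy'],1]);c=-p['R'].T@p['t']
    return c+d*(z-c[2])/d[2]
def proj(n,X):
    p=camera_params(n);c=p['R']@X+p['t'];return np.array([p['fx']*c[0]/c[2]+p['cx'],p['fy']*c[1]/c[2]+p['cy']])
def cr(n,X,Y):
    p=camera_params(n)
E
python3 - <<'E'
from h import *
im=cv2.imread('pics/top0.png');hsv=cv2.cvtColor(im,cv2.COLOR_BGR2HSV)
c=im[180:250,220:440];cv2.imwrite('pics/topc.png',cv2.resize(c,None,fx=3.6,fy=3.6,interpolation=cv2.INTER_CUBIC))
s=cv2.imread('pics/scene0.png');cv2.imwrite('pics/scc.png',cv2.resize(s[170:320,255:410],None,fx=4,fy=4,interpolation=cv2.INTER_CUBIC))
roi=np.zeros(im.shape[:2],np.uint8);roi[185:245,225:435]=255
def m(lo,hi):return cv2.inRange(hsv,np.array(lo),np.array(hi))&roi
w=m((8,70,60),(25,255,255));w=cv2.morphologyEx(w,cv2.MORPH_CLOSE,np.ones((9,9)))
k=max(cv2.findContours(w,0,1)[0],key=cv2.contourArea);r=cv2.minAreaRect(k);b=cv2.boxPoints(r);print(r)
P=np.array([ray('top',q,.012) for q in b]);print(P.round(4));print([np.linalg.norm(P[i]-P[i-1]).round(4) for i in range(4)])
for nm,mk in dict(red=m((0,150,60),(4,255,255))|m((174,150,60),(180,255,255)),orange=m((5,190,120),(14,255,255))).items():
    for q in cv2.findContours(mk,0,1)[0]:
        if cv2.contourArea(q)>8:print(nm,cv2.minAreaRect(q),cv2.boundingRect(q))
E
```

```text
((329.3431396484375, 217.16851806640625), (31.830615997314453, 198.65199279785156), 86.68222045898438)
[[ 0.5557  0.3325  0.012 ]
 [ 0.5686 -0.0684  0.012 ]
 [ 0.5044 -0.0682  0.012 ]
 [ 0.4915  0.3285  0.012 ]]
[np.float64(0.0643), np.float64(0.4012), np.float64(0.0642), np.float64(0.3969)]
red ((388.9222106933594, 213.14344787597656), (22.181255340576172, 6.880716800689697), 84.80557250976562) (385, 202, 8, 23)
orange ((346.5, 211.5), (5.0, 9.0), 90.0) (342, 209, 10, 6)
```

View pics/topc.png

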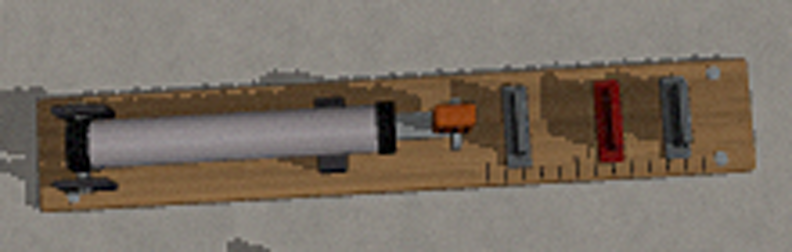

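View pics/scc.png

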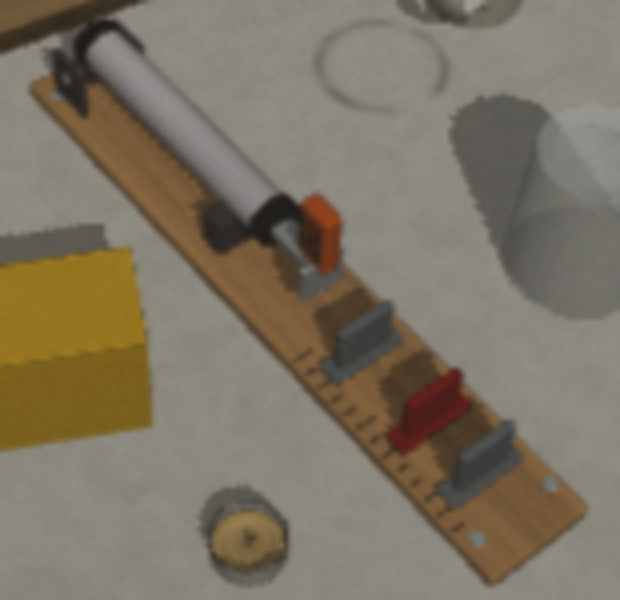

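```bash
cat >> h.py <<'E'
O=np.array([.5304,.1211,0]);ex=np.array([.0323,-.9995,0]);ey=np.array([.9995,.0323,0])
def W(x,y,z):return O+x*ex+y*ey+np.array([0,0,z])
def B(P):P=P-O;return np.array([P@ex,P@ey,P[2]]).round(4)
E
python3 - <<'E'
from h import *
T=lambda u,v:(220+(u+.5)/3.6-.5,180+(v+.5)/3.6-.5)
S=lambda u,v:(255+(u+.5)/4-.5,170+(v+.5)/4-.5)
print('tab top from zoom centre top z.097',B(ray('top',T(458,117),.097)), ray('top',T(458,117),.097))
print('tab scene top z.097',B(ray('scene',S(322,206),.097)))
for n,fu in dict(a=(516,510),red=(609,603),b=(677,677)).items(): pass
print('red',B(ray('top',T(606,120),.045)),'a',B(ray('top',T(514,125),.045)),'b',B(ray('top',T(676,117),.045)))
print('red sc',[B(ray('scene',S(*q),.045)) for q in [(463,373),(408,412)]],'a',[B(ray('scene',S(*q),.045)) for q in [(393,305),(340,342)]],'b',[B(ray('scene',S(*q),.045)) for q in [(513,424),(460,463)]])
print('tealight',B(ray('top',(391,268),.015)),'glass',B(ray('top',(369,138),.091)),B(ray('top',(369,150),0.0)))
# project expected overlays
im=cv2.resize(cv2.imread('pics/top0.png'),None,fx=1,fy=1)
for n,tr,f,c,k in [('top',T,3.6,(220,180),'topc'),('scene',S,4,(255,170),'scc')]:
    im=cv2.imread(f'pics/{k}.png')
    for X in [W(a,b,.012) for a in(-.21,.19) for b in(-.032,.032)]+[W(a,b,.097) for a in(.009,.031) for b in(-.006,.006)]:
        q=proj(n,X);q=((q+.5-np.array(c))*f-.5).astype(int);cv2.circle(im,tuple(int(v) for v in q),3,(255,0,255),1)
    cv2.imwrite(f'pics/{k}_o.png',im)
E
```

```text
tab top from zoom centre top z.097 [ 0.0212 -0.0016  0.097 ] [0.52951546 0.09985193 0.097     ]
tab scene top z.097 [ 0.0217 -0.001   0.097 ]
red [ 0.1033 -0.002   0.045 ] a [ 0.0538 -0.0018  0.045 ] b [ 0.1409 -0.0026  0.045 ]
red sc [array([0.1116, 0.0165, 0.045 ]), array([ 0.1123, -0.0193,  0.045 ])] a [array([0.0605, 0.0161, 0.045 ]), array([ 0.0619, -0.0194,  0.045 ])] b [array([0.1471, 0.0159, 0.045 ]), array([ 0.1477, -0.0183,  0.045 ])]
tealight [ 0.105  -0.1077  0.015 ] glass [0.0722 0.1364 0.091 ] [0.081  0.1363 0.    ]
```

View pics/topc_o.png

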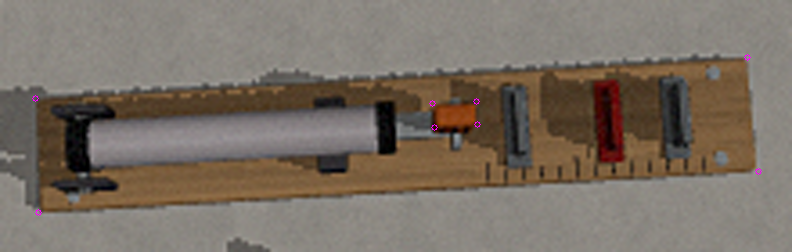

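View pics/scc_o.png

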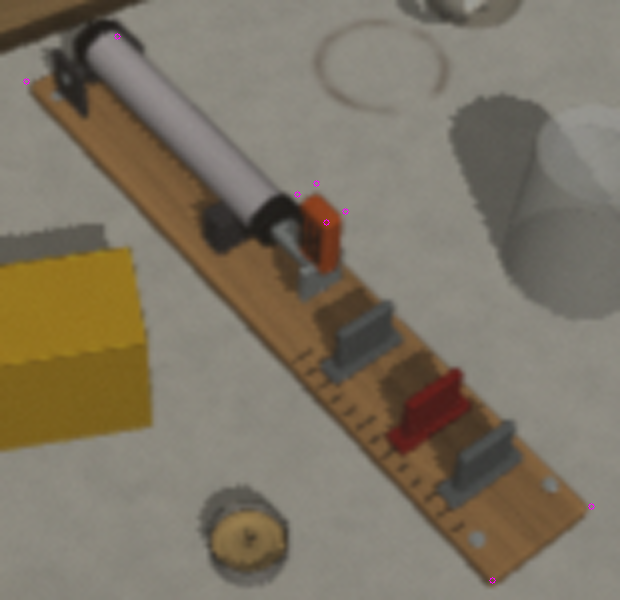

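>>> move_arm([
  {"travel":[-0.04,-0.027,0],"yaw":6,"grip":0},
  {"travel":[-0.08,-0.055,0],"yaw":12,"grip":0},
  {"travel":[-0.12,-0.082,0],"yaw":20,"grip":0},
  {"travel":[-0.165,-0.112,0],"yaw":28,"grip":0},
  {"travel":[-0.21,-0.142,0],"yaw":36,"grip":0},
  {"travel":[-0.255,-0.173,0],"yaw":44,"grip":0},
  {"travel":[-0.3,-0.204,0],"yaw":52,"grip":0},
  {"travel":[-0.345,-0.234,0],"yaw":60,"grip":0},
  {"travel":[-0.39,-0.265,0.02],"yaw":66.1,"grip":0},
  {"travel":[-0.43,-0.292,0.05],"yaw":66.1,"grip":0},
  {"travel":[-0.453,-0.3075,0.07],"yaw":66.1,"grip":0},
  {"travel":[-0.453,-0.3075,0.07],"yaw":66.1,"grip":0},
  {"travel":[-0.453,-0.3075,0.07],"yaw":66.1,"grip":0},
])

```text
time: 1.78
tool_pos: [0.529, 0.101, 0.1612]
tcp_rot: [[-0.032, 0.999, -0.001], [0.999, 0.032, -0.001], [-0.001, -0.001, -1.0]]
ft_force: [-0.5, 0.3, 0.0]
width: 0.0431
```

```bash
cat >> h.py <<'E'
def wcam(s):
    M=camera_params('wrist')['mount'];T=np.eye(4);T[:3,:3]=s['tcp_rot'];T[:3,3]=s['tool_pos'];return T@M
def wray(s,uv,z):
    p=camera_params('wrist');A=wcam(s);d=A[:3,:3]@np.array([(uv[0]-p['cx'])/p['fx'],(uv[1]-p['cy'])/p['fy'],1]);c=A[:3,3];return c+d*(z-c[2])/d[2]
E
python3 - <<'E'
from h import *
s=read_state();im=read_camera('wrist')[:,:,::-1];cv2.imwrite('pics/w1.png',im)
print(s['time'],s['tool_pos'],s['tcp_rot'].round(4),s['width'],s['ft_force'])
t=read_camera('top')[:,:,::-1];cv2.imwrite('pics/t1.png',t)
E
```

```text
1.775 [0.52895133 0.10096911 0.16116961] [[-3.200e-02  9.995e-01 -1.300e-03]
 [ 9.995e-01  3.200e-02 -9.000e-04]
 [-8.000e-04 -1.300e-03 -1.000e+00]] 0.04306094154878569 [-0.47105407  0.28459395  0.04424333]
```

View pics/w1.png

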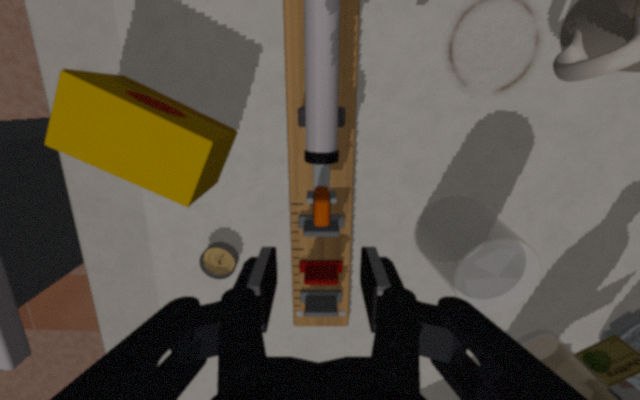

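The wrist view shows the tab at (321,207), centred between the fingers. The stops are at rows of about 225 (grey), 270 (red) and 300 (grey).

```bash
python3 - <<'E'
from h import *
im=cv2.imread('pics/w1.png')[175:330,270:370];cv2.imwrite('pics/w1c.png',cv2.resize(im,None,fx=3.8,fy=3.8,interpolation=cv2.INTER_CUBIC))
E
```

```text
(no output)
```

View pics/w1c.png

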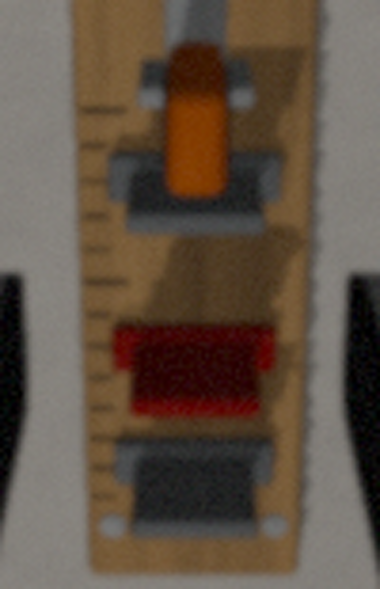

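```bash
python3 - <<'E'
from h import *
s=dict(tool_pos=np.array([0.52895133,0.10096911,0.16116961]),tcp_rot=read_state()['tcp_rot'])
f=lambda u,v,z:B(wray(s,(270+(u+.5)/3.8-.5,175+(v+.5)/3.8-.5),z))
for n,a in dict(a=(196,225,.045),red=(196,408,.045),b=(195,528,.045),tabback=(197,97,.097),tabfront=(197,198,.097),tabL=(166,150,.097),tabR=(229,150,.097),end=(195,575,.012),eL=(92,500,.012),eR=(302,500,.012)).items():print(n,f(*a))
E
```

```text
a [0.058  0.0009 0.045 ]
red [0.1086 0.0011 0.045 ]
b [0.145 0.001 0.045]
tabback [0.0085 0.0004 0.097 ]
tabfront [0.0287 0.0005 0.097 ]
tabL [ 0.0189 -0.0053  0.097 ]
tabR [0.0189 0.0065 0.097 ]
end [0.1881 0.0014 0.012 ]
eL [ 0.1614 -0.029   0.012 ]
eR [0.1613 0.0328 0.012 ]
```

>>> move_arm([
  {"travel":[0.001,0.002,0.02],"yaw":0,"grip":0},
  {"travel":[0.001,0.002,0.045],"yaw":0,"grip":0},
  {"travel":[0.001,0.002,0.07],"yaw":0,"grip":0},
  {"travel":[0.001,0.002,0.09],"yaw":0,"grip":0},
  {"travel":[0.001,0.002,0.104],"yaw":0,"grip":0},
  {"travel":[0.001,0.002,0.104],"yaw":0,"grip":0},
])

```text
time: 2.62
tool_pos: [0.5305, 0.103, 0.0574]
tcp_rot: [[-0.034, 0.999, -0.001], [0.999, 0.034, -0.001], [-0.001, -0.001, -1.0]]
ft_force: [-0.2, 0.0, 0.3]
width: 0.0426
```

```bash
python3 - <<'E'
from h import *
s=read_state();im=read_camera('wrist')[:,:,::-1];cv2.imwrite('pics/w2.png',im[100:380,150:500].repeat(2,0).repeat(2,1))
print(s['time'],s['tool_pos'],s['width'],s['ft_force'])
E
```

```text
2.625 [0.53046916 0.10302003 0.05744481] 0.04263672509165277 [-0.17694004  0.01837744  0.34183313]
```

View pics/w2.png

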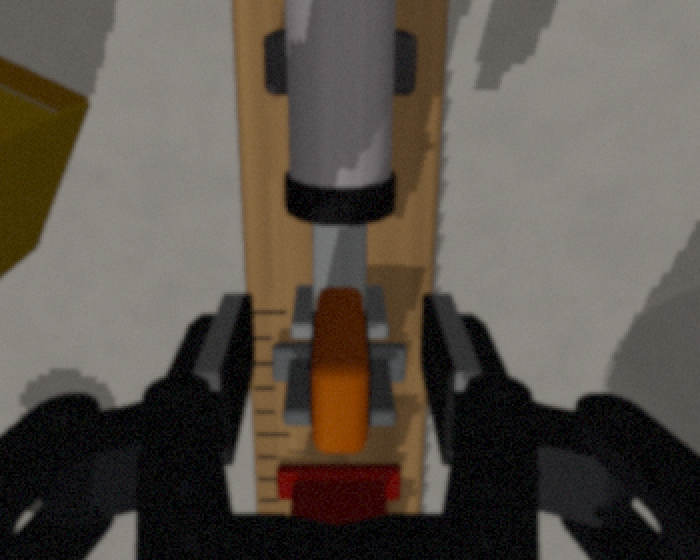

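The tab sits centred between the open pads, at about (340,400) in the enlarged crop. I'll close on it.

>>> move_arm([
  {"travel":[0,0,0],"yaw":0,"grip":-1},
  {"travel":[0,0,0],"yaw":0,"grip":-1},
  {"travel":[0,0,0],"yaw":0,"grip":-1},
  {"travel":[0,0,0],"yaw":0,"grip":-1},
  {"travel":[0,0,0],"yaw":0,"grip":-1},
  {"travel":[0,0,0],"yaw":0,"grip":-1},
])

```text
time: 3.42
tool_pos: [0.5312, 0.103, 0.059]
tcp_rot: [[-0.034, 0.999, 0.001], [0.999, 0.034, -0.001], [-0.001, 0.001, -1.0]]
ft_force: [-2.4, 0.5, 4.9]
width: 0.0112
```

>>> move_arm([
  {"travel":[0,0,-0.007],"yaw":0,"grip":-1},
  {"travel":[0,0,-0.014],"yaw":0,"grip":-1},
  {"travel":[0,0,-0.021],"yaw":0,"grip":-1},
  {"travel":[0,0,-0.027],"yaw":0,"grip":-1},
  {"travel":[0,0,-0.027],"yaw":0,"grip":-1},
])

```text
time: 4.05
tool_pos: [0.5311, 0.1032, 0.0863]
tcp_rot: [[-0.034, 0.999, 0.001], [0.999, 0.034, -0.0], [-0.0, 0.001, -1.0]]
ft_force: [1.0, 4.4, -6.4]
width: 0.0113
```

```bash
python3 - <<'E'
from h import *
s=read_state();im=read_camera('scene')[:,:,::-1];cv2.imwrite('pics/s3.png',cv2.resize(im[170:320,255:410],None,fx=4,fy=4,interpolation=cv2.INTER_CUBIC))
print(s['time'],s['tool_pos'],s['width'],s['ft_force'])
E
```

```text
4.05 [0.53108831 0.10323048 0.08630284] 0.01127494873166994 [ 1.04478641  4.43125087 -6.41520425]
```

View pics/s3.png

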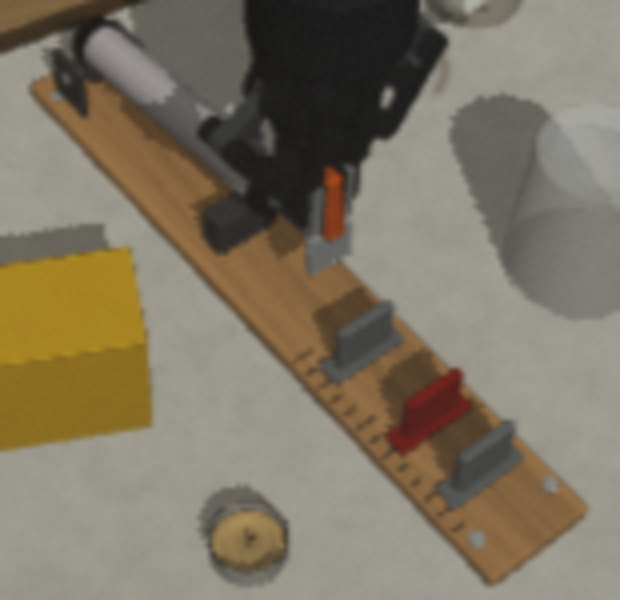

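The scene view shows the rod tilted up and the hook clear of the stops. I'll draw it out now.

>>> move_arm([
  {"travel":[-0.007,0,0],"yaw":0,"grip":-1},
  {"travel":[-0.015,0,0],"yaw":0,"grip":-1},
  {"travel":[-0.023,0,0],"yaw":0,"grip":-1},
  {"travel":[-0.031,0,0],"yaw":0,"grip":-1},
  {"travel":[-0.039,0,0],"yaw":0,"grip":-1},
  {"travel":[-0.047,0,0],"yaw":0,"grip":-1},
  {"travel":[-0.055,0,0],"yaw":0,"grip":-1},
  {"travel":[-0.063,0,0],"yaw":0,"grip":-1},
  {"travel":[-0.071,0,0],"yaw":0,"grip":-1},
  {"travel":[-0.079,0,0],"yaw":0,"grip":-1},
  {"travel":[-0.087,0,0],"yaw":0,"grip":-1},
  {"travel":[-0.095,0,0],"yaw":0,"grip":-1},
  {"travel":[-0.103,0,0],"yaw":0,"grip":-1},
  {"travel":[-0.103,0,0],"yaw":0,"grip":-1},
])

```text
time: 5.85
tool_pos: [0.5345, 0.0005, 0.0863]
tcp_rot: [[-0.032, 0.999, 0.001], [0.999, 0.032, 0.001], [0.001, 0.001, -1.0]]
ft_force: [0.2, 5.8, -1.6]
width: 0.0109
```

```bash
python3 - <<'E'
from h import *
s=read_state();im=read_camera('scene')[:,:,::-1];cv2.imwrite('pics/s4.png',cv2.resize(im[170:320,255:410],None,fx=4,fy=4,interpolation=cv2.INTER_CUBIC))
im=read_camera('wrist')[:,:,::-1];cv2.imwrite('pics/w4.png',im)
print(s['time'],s['tool_pos'],s['width'],s['ft_force'])
E
```

```text
5.85 [5.34493249e-01 5.34454109e-04 8.62730539e-02] 0.010916241940476511 [ 0.2072626   5.8140396  -1.55863252]
```

View pics/s4.png

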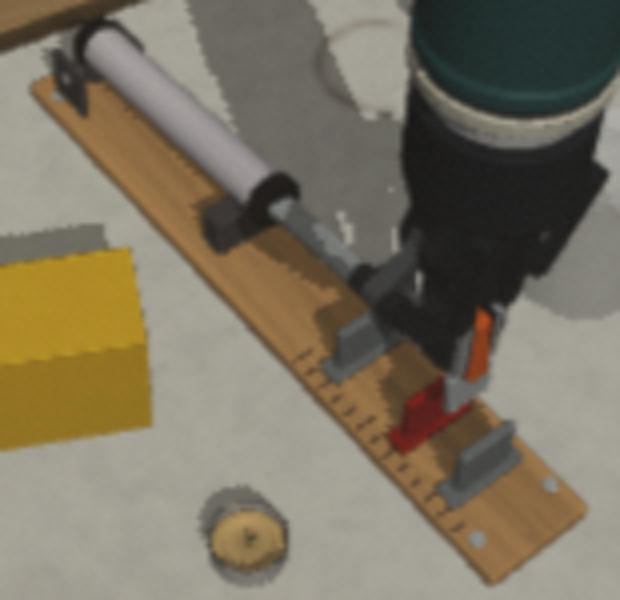

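View pics/w4.png

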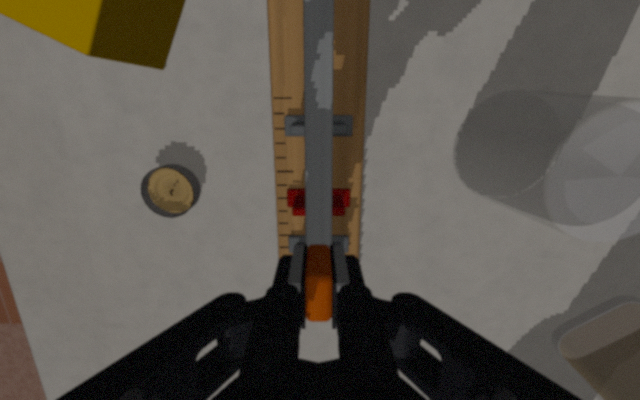

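```bash
python3 - <<'E'
from h import *
S=lambda u,v:(255+(u+.5)/4-.5,170+(v+.5)/4-.5)
for z in(.045,.05,.055,.06):print(z,[B(ray('scene',S(*q),z)) for q in [(446,411),(488,379)]])
E
python3 - <<'E'
import cv2
im=cv2.imread('pics/s4.png')[280:500,360:560];cv2.imwrite('pics/s4z.png',cv2.resize(im,None,fx=2.7,fy=2.7,interpolation=cv2.INTER_CUBIC))
E
```

```text
0.045 [array([ 0.1227, -0.0045,  0.045 ]), array([0.1215, 0.0238, 0.045 ])]
0.05 [array([ 0.1249, -0.0071,  0.05  ]), array([0.1236, 0.021 , 0.05  ])]
0.055 [array([ 0.127 , -0.0097,  0.055 ]), array([0.1257, 0.0182, 0.055 ])]
0.06 [array([ 0.1291, -0.0123,  0.06  ]), array([0.1279, 0.0154, 0.06  ])]
```

View pics/s4z.png

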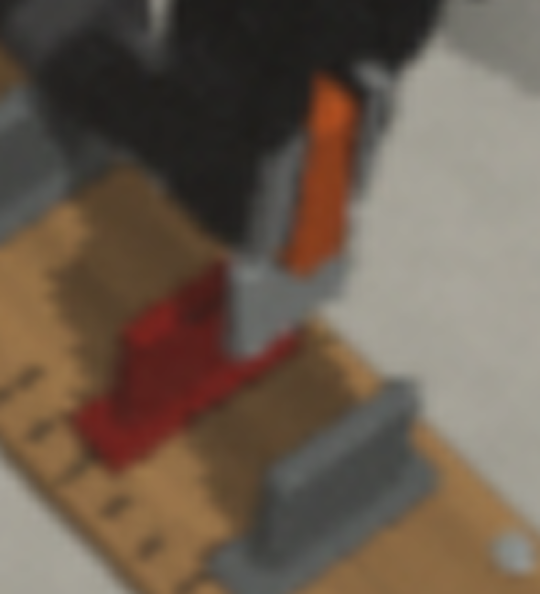

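Casting rays in the scene view puts the hook foot about 58 mm up and roughly 9 mm past the red stop's far face. I'll add 4 mm of draw and lower it.

>>> move_arm([
  {"travel":[-0.004,0,0],"yaw":0,"grip":-1},
  {"travel":[-0.004,0,0.005],"yaw":0,"grip":-1},
  {"travel":[-0.004,0,0.01],"yaw":0,"grip":-1},
  {"travel":[-0.004,0,0.015],"yaw":0,"grip":-1},
  {"travel":[-0.004,0,0.02],"yaw":0,"grip":-1},
  {"travel":[-0.004,0,0.025],"yaw":0,"grip":-1},
  {"travel":[-0.004,0,0.0265],"yaw":0,"grip":-1},
  {"travel":[-0.004,0,0.0265],"yaw":0,"grip":-1},
])

```text
time: 6.95
tool_pos: [0.5346, -0.0024, 0.0598]
tcp_rot: [[-0.032, 0.999, 0.001], [0.999, 0.032, 0.002], [0.002, 0.001, -1.0]]
ft_force: [0.8, 5.8, -0.7]
width: 0.0112
```

```bash
python3 - <<'E'
from h import *
s=read_state();im=read_camera('scene')[:,:,::-1];cv2.imwrite('pics/s5.png',cv2.resize(im[230:300,335:410],None,fx=8,fy=8,interpolation=cv2.INTER_CUBIC))
print(s['time'],s['tool_pos'],s['width'],s['ft_force'],s['ft_torque'])
E
```

```text
6.95 [ 0.53458638 -0.00243567  0.05979891] 0.011195320452604945 [ 0.82539453  5.76622336 -0.65940335] [ 1.34132947 -0.00285294  0.00483741]
```

View pics/s5.png

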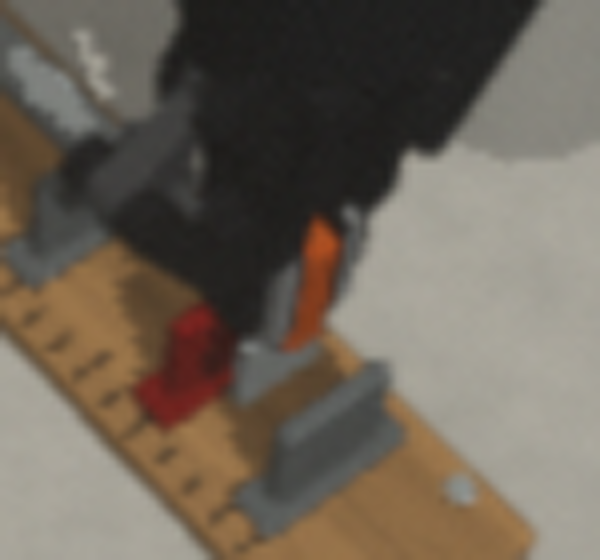

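The hook hangs between the red stop and the outer grey one. I'll ease it back.

>>> move_arm([
  {"travel":[0,0,0.001],"yaw":0,"grip":-1},
  {"travel":[0.002,0,0.001],"yaw":0,"grip":-1},
  {"travel":[0.004,0,0.001],"yaw":0,"grip":-1},
  {"travel":[0.005,0,0.001],"yaw":0,"grip":-1},
  {"travel":[0.006,0,0.001],"yaw":0,"grip":-1},
  {"travel":[0.006,0,0.001],"yaw":0,"grip":-1},
])

```text
time: 7.75
tool_pos: [0.5344, 0.0042, 0.0594]
tcp_rot: [[-0.031, 1.0, 0.001], [0.999, 0.031, 0.003], [0.003, 0.001, -1.0]]
ft_force: [-1.9, 6.2, 2.0]
width: 0.0109
```

>>> move_arm([
  {"travel":[0.001,0,0],"yaw":0,"grip":-1},
  {"travel":[0.002,0,0],"yaw":0,"grip":-1},
  {"travel":[0.003,0,0],"yaw":0,"grip":-1},
  {"travel":[0.004,0,0],"yaw":0,"grip":-1},
  {"travel":[0.004,0,0],"yaw":0,"grip":-1},
])

```text
time: 8.38
tool_pos: [0.5342, 0.0089, 0.0596]
tcp_rot: [[-0.031, 1.0, 0.001], [1.0, 0.031, 0.004], [0.004, 0.001, -1.0]]
ft_force: [0.4, 4.7, -2.5]
width: 0.0116
```

>>> move_arm([
  {"travel":[0.001,0,0],"yaw":0,"grip":-1},
  {"travel":[0.001,0,0],"yaw":0,"grip":-1},
])

```text
time: 8.62
tool_pos: [0.5342, 0.0101, 0.0597]
tcp_rot: [[-0.031, 1.0, 0.001], [1.0, 0.031, 0.005], [0.005, 0.001, -1.0]]
ft_force: [-0.0, 4.6, 0.1]
width: 0.0109
```

```bash
python3 - <<'E'
from h import *
s=read_state();im=read_camera('scene')[:,:,::-1];cv2.imwrite('pics/s6.png',cv2.resize(im[230:300,335:410],None,fx=8,fy=8,interpolation=cv2.INTER_CUBIC))
im=read_camera('wrist')[:,:,::-1];cv2.imwrite('pics/w6.png',cv2.resize(im[0:330,220:420],None,fx=1.8,fy=1.8))
print(s['time'],s['tool_pos'],s['width'],s['ft_force'],s['ft_torque'])
E
```

```text
8.625 [0.53415418 0.0101494  0.0597143 ] 0.010887331175467719 [-0.02276739  4.56047852  0.11965112] [1.07430382 0.03397525 0.07487846]
```

View pics/s6.png

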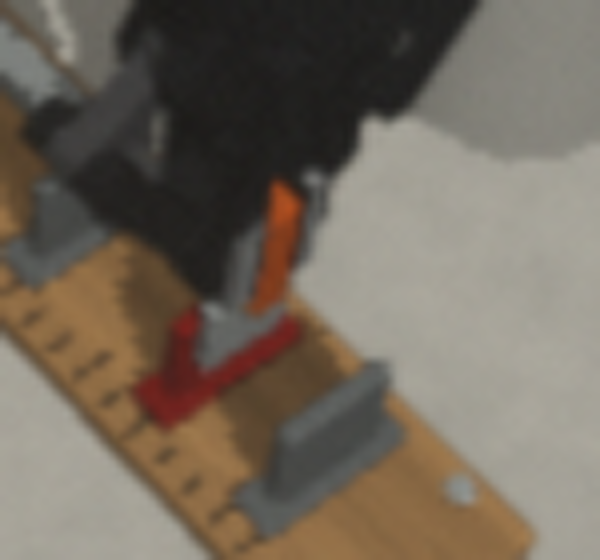

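View pics/w6.png

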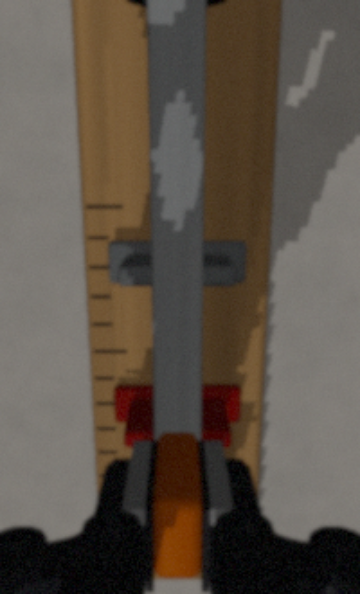

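>>> move_arm([
  {"travel":[0.001,0,0],"yaw":0,"grip":-1},
  {"travel":[0.001,0,0],"yaw":0,"grip":-1},
])

```text
time: 8.98
tool_pos: [0.5342, 0.0103, 0.0597]
tcp_rot: [[-0.031, 1.0, 0.001], [1.0, 0.031, 0.003], [0.003, 0.001, -1.0]]
ft_force: [-0.1, -2.8, -1.5]
width: 0.0113
```

>>> move_arm([
  {"travel":[0.001,0,0],"yaw":0,"grip":-1},
  {"travel":[0.001,0,0],"yaw":0,"grip":-1},
])

```text
time: 9.22
tool_pos: [0.5342, 0.0102, 0.0597]
tcp_rot: [[-0.032, 0.999, 0.001], [0.999, 0.032, 0.002], [0.002, 0.001, -1.0]]
ft_force: [-0.5, -6.2, -2.4]
width: 0.0111
```

Contact is clear: the force flips sign and the TCP stops at y = 0.0102, which puts the hook at 0.1115 against a red stop face at 0.1116. I'll settle it down slightly, then release.

>>> move_arm([
  {"travel":[0,0,0.0005],"yaw":0,"grip":-1},
  {"travel":[0,0,0.001],"yaw":0,"grip":-1},
  {"travel":[0,0,0.001],"yaw":0,"grip":-1},
])

```text
time: 9.6
tool_pos: [0.5343, 0.0102, 0.0594]
tcp_rot: [[-0.032, 0.999, 0.001], [0.999, 0.032, 0.002], [0.002, 0.001, -1.0]]
ft_force: [-2.5, -2.5, 6.2]
width: 0.0108
```

>>> move_arm([
  {"travel":[0,0,0],"yaw":0,"grip":-0.6},
  {"travel":[0,0,0],"yaw":0,"grip":-0.2},
  {"travel":[0,0,0],"yaw":0,"grip":0},
  {"travel":[0,0,0],"yaw":0,"grip":0},
  {"travel":[0,0,0],"yaw":0,"grip":0},
])

```text
time: 10.22
tool_pos: [0.5343, 0.0102, 0.0593]
tcp_rot: [[-0.032, 0.999, 0.001], [0.999, 0.032, 0.002], [0.002, 0.001, -1.0]]
ft_force: [-0.2, -0.8, -0.3]
width: 0.0431
```

```bash
python3 - <<'E'
from h import *
s=read_state();im=read_camera('scene')[:,:,::-1];cv2.imwrite('pics/s7.png',cv2.resize(im[170:320,255:410],None,fx=4,fy=4,interpolation=cv2.INTER_CUBIC))
im=read_camera('wrist')[:,:,::-1];cv2.imwrite('pics/w7.png',im)
print(s['time'],s['tool_pos'],s['width'],s['ft_force'])
E
```

```text
10.225 [0.53427307 0.0102119  0.05932652] 0.04313493310082372 [-0.15438832 -0.76003519 -0.33299393]
```

View pics/w7.png

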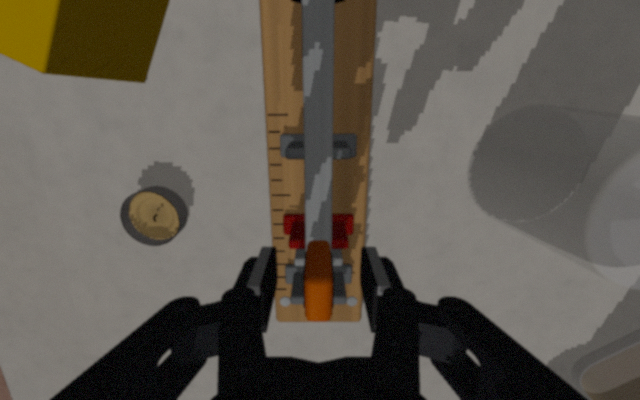

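View pics/s7.png

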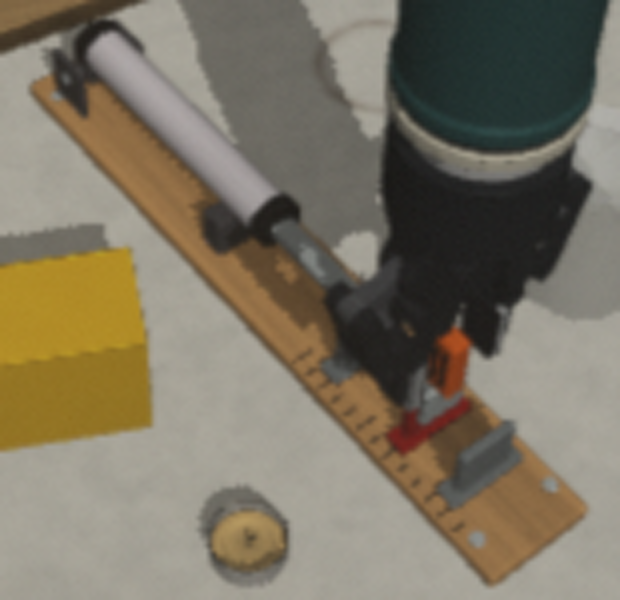

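The rod stays hooked with the gripper open. I'll retreat straight up.

>>> move_arm([
  {"travel":[0,0,-0.015],"yaw":0,"grip":0},
  {"travel":[0,0,-0.035],"yaw":0,"grip":0},
  {"travel":[0,0,-0.06],"yaw":0,"grip":0},
  {"travel":[0,0,-0.1],"yaw":0,"grip":0},
  {"travel":[0,0,-0.14],"yaw":0,"grip":0},
  {"travel":[0.05,0,-0.16],"yaw":0,"grip":0},
  {"travel":[0.1,0,-0.17],"yaw":0,"grip":0},
  {"travel":[0.15,0,-0.17],"yaw":0,"grip":0},
  {"travel":[0.15,0,-0.17],"yaw":0,"grip":0},
  {"travel":[0.15,0,-0.17],"yaw":0,"grip":0},
])

```text
time: 11.58
tool_pos: [0.5292, 0.1596, 0.2302]
tcp_rot: [[-0.033, 0.999, 0.001], [0.999, 0.033, 0.001], [0.001, 0.001, -1.0]]
ft_force: [0.3, -0.1, 0.2]
width: 0.0429
```

```bash
python3 - <<'E'
from h import *
s=read_state();im=read_camera('scene')[:,:,::-1];cv2.imwrite('pics/s8.png',cv2.resize(im[170:320,255:410],None,fx=4,fy=4,interpolation=cv2.INTER_CUBIC))
t=read_camera('top')[:,:,::-1];cv2.imwrite('pics/t8.png',t)
hsv=cv2.cvtColor(np.ascontiguousarray(t),cv2.COLOR_BGR2HSV);m=cv2.inRange(hsv,np.array((5,190,100)),np.array((14,255,255)));m[:180]=0;m[250:]=0;m[:,:300]=0;m[:,440:]=0
x,y,w,h=cv2.boundingRect(m);print(x,y,w,h,B(ray('top',(x+w/2-.5,y+h/2-.5),.097)))
print(s['time'],s['tool_pos'],s['ft_force'])
E
```

```text
0 0 0 0 [-0.6361  0.4602  0.097 ]
11.575 [0.52916295 0.15960831 0.23018672] [ 0.31792728 -0.13935515  0.1800669 ]
```

View pics/s8.png

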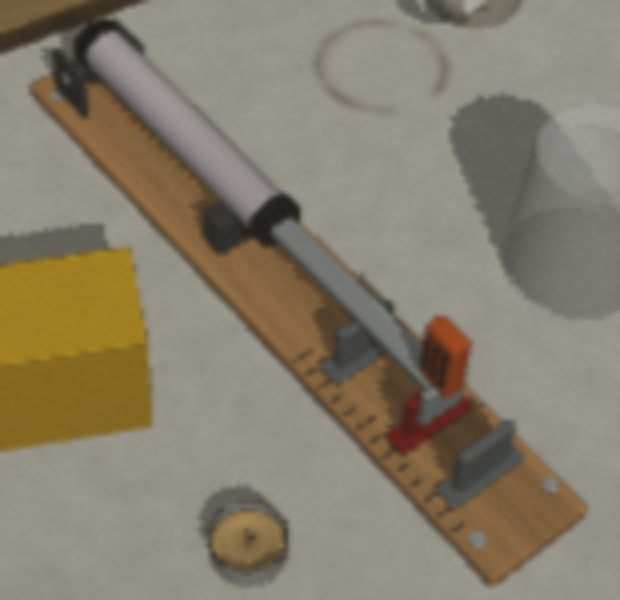

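View pics/t8.png

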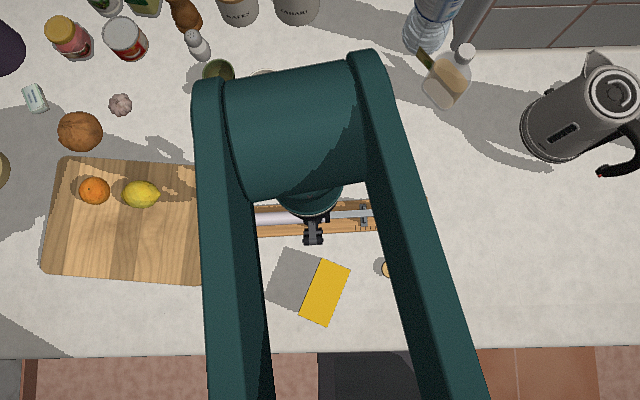

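```bash
python3 - <<'E'
from h import *
S=lambda u,v:(255+(u+.5)/4-.5,170+(v+.5)/4-.5)
print(B(ray('scene',S(446,326),.097)))
print(hand_in())
E
```

```text
[ 0.1109 -0.0008  0.097 ]
the job is handed in; nothing more can be done
None
```

The gauge is set to its red stop, the middle one, and has been handed in at about 11.6 s of the 35 s allowed. I gripped the tab, raised the hook about 27 mm, drew the rod out about 107 mm, lowered the hook behind the red stop and eased it back until it bore on the stop. Then I let go and backed off.

**Checks that agreed:**
- **Contact with the stop:** as the rod was eased back, the force along the bed went from about +5 N to -6 N and the arm stopped moving. That put the hook at bed x of about 111.5 mm, against 111.6 mm measured for the stop's far face.
- **After letting go:** the last scene picture shows the hook staying behind the red stop and the barrel back on its saddle, looking the same as at the start, so level. The tab measured at bed x of about 111 mm.
- **Bystanders:** the tea light, carton and glass look unmoved in the scene picture.

**Checks that failed or disagreed:**
- **Top view:** the arm blocked the gauge, so I got no final tab measurement from that camera.
- **Camera differences:** the cameras put the red stop at 103 mm (top), 109 mm (wrist) and 112 mm (scene). I used the wrist value, and the contact force agreed with it.

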